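Hold the charger bay open for a checked cell

ROBOT

A 7-joint arm with a two-finger parallel gripper is mounted at the origin on the work surface. World frame = base frame: x ahead of the robot, y to its left, z up, the work surface at z = 0. Lengths are in m, angles in rad, forces in N, time in s.
With the tool pointing down it reaches from about 0.425 to 0.925 m from the base axis. Payload 6.8 kg.
Tool frame: the origin (TCP) lies on the centre line of the jaws, within the pads' length; the fingertips stand 14 mm ahead of it and the grasp point (between the pads) lies 5 mm behind it (r.tips_ahead is the distance from the TCP to the fingertips, in m); z points along the fingers, y is the line along which they close (so a half turn about z gives the same grasp; the last joint's range is limited). The gripper opens to 85 mm and grips with 20 to 120 N. Pads are 22 mm wide; open, the fingers measure 114 mm over their backs; the gripper's body (76 mm by 85 mm) begins 54 mm behind the grasp point. The pads swing forward as they close: fully open they stand 13 mm farther back than shut.
Start: joints at [-1.271, 0.477, 0.022, 1.555, -0.011, 1.109, -0.083], TCP at [0.268, 0.62, 0.245] pointing down, gripper open.
Joint ranges: [-2.96, 2.96], [-0.34, 2.1], [-1.41, 1.46], [0.24, 2.44], [-1.37, 4.51], [0.17, 1.92], [-2.96, 2.96]. Speed limits (rad/s): [2.39, 2.39, 3.14, 3.14, 3.14, 3.14, 3.14].

INTERFACE

Orientations are given as a rotation vector (axis times angle).
In Python, from bench import r, eyes gives the robot as it stands.
- The arm moves only by the tool step_arm, never from a script. Its argument "rows" is a list of rows, each a list of 6 numbers: the shift along the world's x, y, z in units of 60 cm (1.0 is 60 cm), then the turn, a rotation vector about the world's x, y, z in units of pi rad (1.0 is pi rad). In form: [[x, y, z, rx, ry, rz], ...]. A call has 1 to 5 rows; each row is the pose to reach, as a shift and turn from the pose commanded when the call began, turning the shorter way round; what a row does not reach only later rows make up. A row lasts 1/12 s, in which the tool goes at most 41.7 mm and 7.16 degrees, less where a joint would pass 70% of its speed; a pose out of reach is approached as far as the arm can. A call with a number of a shift or a turn outside -1 to 1 is refused whole. A call with a gripper value outside its range is refused whole. "jaw" is the closure, from 0 (fully open) to 1 (shut), set as the call begins (left out, the last holds). The fingers move at their own pace and stop on an object; "squeeze" is the grip in N (left out, the last holds). Time passes only in rows, so rows that repeat a pose let the fingers close. It gives the time, the measured TCP pose, the force, the opening and the grip force at its end, in the units of the state.
- r.get_obs(): the state, without advancing time (a new reading comes with each control period).
- eyes.grab_frame(name): name is "scene" or "top" or "wrist"; returns the picture (420x560x3 uint8, red, green, blue); there is no depth.
- eyes.camera_info(name): a dict with "mtx" (3x3 intrinsics, pixels), "extrinsics" (4x4, takes a point from camera to world coordinates); the wrist camera has in their place "tool_from_camera" (4x4, takes a point from camera to tool coordinates, whose origin is the TCP and whose axes are the flange's). Camera axes: x right, y down, z forward; pixel columns grow to the right and rows downward; lengths in m; the calibration is good to about 2 mm. A picture is of the moment at which its call begins: read the wrist's pose just before it. camera_info takes no time and is no camera call.
- r.hand_in(): hands the job in; it is judged then, once.
The state is a dict: "clock": time; "joints": joint angles; "qvel": joint speeds; "tau": joint torques, N m; "tcp_pos": TCP position; "orientation": TCP orientation; "contact_force": force on the tool from outside, world axes, zero at the start; "moment": the same for the moment, N m; "grip_width": finger opening in m; "gripper_force": force on a finger pad.
Only numpy, scipy, OpenCV 4.12 (cv2) and the standard library are available. Lean on these libraries where they do the work, as an engineer would, in place of code of your own. Each camera call takes 0.05 s, during which the arm holds its last target. There are 200 camera calls.

TASK

Roll the loose battery cell over on the mat, without lifting it, until its paper label faces straight up so that I can read its type. Then pull the spring slide of the charger's empty bay out until its contact face is level with the white line farther from the charger's displays, and keep it there: finish while still holding it open, so that I can drop the cell in. Leave the cell lying label up on the mat, and leave the cell in the other bay and the other things alone.

Things in the scene. Friction and masses are not known exactly. Their poses are not given: they have to be found in the camera images.
- cell: the loose cylindrical cell on the mat: 32 mm diameter, 70 mm long, 0.14 kg, grey wrap, white paper label (46 mm long, covers 75 degrees of the round side). Origin at its centre; x along it to the end with the raised button, z out through the label's middle (up when the label faces up). Starts with the label about 100 degrees from up, lying in any direction. Stops rolling soon once not pushed.
- mat: the grey-blue silicone work mat, fixed to the bench, 220 x 220 mm, its surface 2 mm above the bench, with a rim 6 mm wide and 4 mm high. Origin at the centre of its underside; x, y along its sides, z up. To the left or the right of the charger.
- charger: dark two-bay cell charger, fixed to the bench: 190 mm long (x), 101 mm wide (y), walls and head 32 mm high. Origin at the centre of its underside, z up. Head with two displays from x = 50 to 95 mm. Bays along x, 35 mm wide, floor 12 mm above the bench: the empty one at y = +25 mm, the other, with a cell in it (top 44 mm above the bench), at y = -25 mm.
- slide (a joint): travel in m of the empty bay's grey spring slide: 0 at rest, nearest the head; grows as it is pulled along the charger's -x; stop at 0.056. Its contact face (towards the head, flush with the tab's +x face) is level with the nearer line at 0.018, the farther line at 0.042. The spring pulls it back with 4 N at rest, about 7 N at the farther line; let go, it runs back.
- tab (a point): middle of the upright grip tab of that slide, 41 mm above the bench. The tab is 10 mm thick along the charger's x, 20 mm wide along its y, and stands from 32 mm (tops of the bay walls) to 51 mm above the bench; it moves with the slide.
- long_line (a point): point level with the farther white line, over the middle of the empty bay, 32 mm above the bench, with the charger's axes. White lines 2 mm wide cross the tops of the bay walls at x = -4 mm (short cells) and x = -28 mm (the line farther from the head, for long cells like this one) in the charger's frame.
- cell_busy: the cell that is already in the charger's other bay, same kind as the loose one, origin at its centre; leave it alone.
- screwdriver: a screwdriver with a red handle, 200 mm long, lying on the bench beyond the work; leave it alone.
- tape: a roll of tape, 64 mm across and 18 mm high, lying flat on the bench; leave it alone.
- motor: a small motor with a steel can, 38 mm across and 67 mm high with its shaft, standing on the bench; leave it alone.

How it is judged:
By the outcome, as a careful person would: the job done as asked, in the order asked, and still so for the second after the job is handed in, while the arm keeps its last pose, push and grip.
It also fails if it takes over 51 s, if anything falls off the work surface, if the arm or the gripper's body presses on something with over 40 N, if the wrist force passes 120 N, or if a joint passes its speed limit or range.

## Working session

There is one attempt and no reset: what is moved stays moved. The work goes in short steps, Python scripts to look and compute and a tool call to move; the robot and the scene stay as the last step left them, time stands still between calls to the robot, and variables do not carry over. Pictures are saved under pics/ and viewed, at most 13 in all, crops included, and the job is handed in when it is done.

Besides the shell and the picture viewer there is one more tool, called after "Call:" as name(argument=value, ...) on one line, values as JSON. step_arm: Moves the arm, as the interface text tells. Shifts and turns lie within -1 to 1; 1 stands for 60 cm of shift or pi rad of turn. Its arguments: {"type":"object","properties":{"rows":{"type":"array"},"jaw":{"type":"number"},"squeeze":{"type":"number"}},"required":["rows"]}

```bash
mkdir -p pics; ls; python3 - <<'E'
from bench import r, eyes
import cv2, numpy as np
o=r.get_obs(); print({k:np.round(v,3) for k,v in o.items()})
for n in ("scene","top"):
    im=eyes.grab_frame(n); cv2.imwrite(f"pics/{n}0.png",im[:,:,::-1]); i=eyes.camera_info(n); print(n,np.round(i["mtx"],2),np.round(i["extrinsics"],4))
print(eyes.camera_info("wrist"))
E
```

```text
pics
{'clock': np.float64(0.0), 'joints': array([-1.271,  0.478,  0.022,  1.556, -0.011,  1.109, -0.083]), 'qvel': array([-0.   , -0.   , -0.001, -0.   , -0.   ,  0.   , -0.001]), 'tau': array([-1.0000e-03, -5.9646e+01,  1.6080e+00, -2.8121e+01,  1.2000e-02,
        9.0000e-03,  0.0000e+00]), 'tcp_pos': array([0.267, 0.619, 0.244]), 'orientation': array([-6.360e-01, -3.076e+00,  3.000e-03]), 'contact_force': array([ 0.782,  0.195, -0.066]), 'moment': array([-0.032,  0.024, -0.003]), 'gripper_force': np.float64(0.0), 'grip_width': np.float64(0.085)}
scene [[494.67   0.   281.28]
 [  0.   494.67 205.82]
 [  0.     0.     1.  ]] [[ 0.1566  0.686  -0.7106  1.379 ]
 [ 0.9876 -0.1028  0.1184 -0.1127]
 [ 0.0081 -0.7203 -0.6936  0.7952]
 [ 0.      0.      0.      1.    ]]
top [[535.57   0.   274.64]
 [  0.   535.57 211.31]
 [  0.     0.     1.  ]] [[-3.0000e-04 -9.7960e-01  2.0120e-01  4.2130e-01]
 [-1.0000e+00  0.0000e+00 -1.5000e-03  2.1400e-02]
 [ 1.4000e-03 -2.0120e-01 -9.7960e-01  1.1053e+00]
 [ 0.0000e+00  0.0000e+00  0.0000e+00  1.0000e+00]]
{'mtx': array([[309.87966919,   0.        , 274.98991942],
       [  0.        , 309.87966919, 207.92215321],
       [  0.        ,   0.        ,   1.        ]]), 'tool_from_camera': array([[ 1.42718307e-03, -9.56641357e-01, -2.91264961e-01,
         7.40777178e-02],
       [ 9.99998880e-01,  1.49689197e-03, -1.65048882e-05,
         4.76589348e-05],
       [ 4.51781441e-04, -2.91264611e-01,  9.56642421e-01,
        -1.27785276e-01],
       [ 0.00000000e+00,  0.00000000e+00,  0.00000000e+00,
         1.00000000e+00]])}
```

View pics/top0.png

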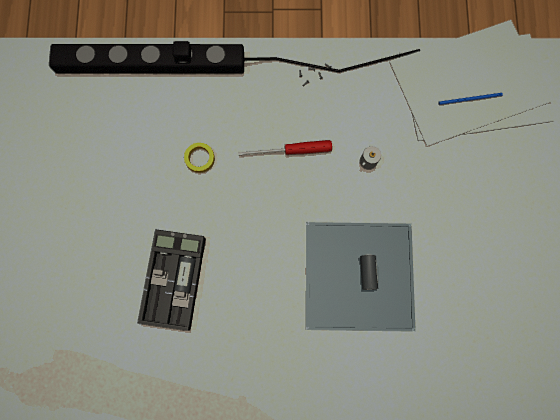

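View pics/scene0.png

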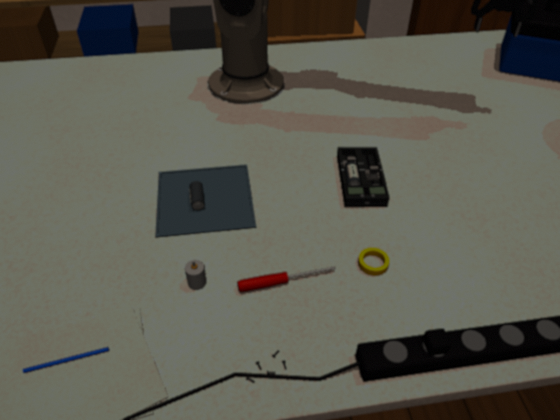

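The top view shows the charger at about (172,280), with its displays towards the top. The empty bay is on the left with its tab at about (160,275). The mat is at about (360,275), with the cell at (369,272) lying nearly along world x and no label in sight. The tape, screwdriver and motor are all beyond the work.

```bash
cat > h.py <<'E'
from bench import r, eyes
import cv2, numpy as np
from scipy.spatial.transform import Rotation as R
def pose(n):
    i=eyes.camera_info(n)
    if n!="wrist": return i["mtx"],i["extrinsics"]
    o=r.get_obs(); T=np.eye(4); T[:3,:3]=R.from_rotvec(o["orientation"]).as_matrix(); T[:3,3]=o["tcp_pos"]
    return i["mtx"],T@i["tool_from_camera"]
def cast(K,E,px,z):
    px=np.atleast_2d(px).astype(float); d=np.c_[px,np.ones(len(px))]@np.linalg.inv(K).T@E[:3,:3].T
    o=E[:3,3]; return o+d*((z-o[2])/d[:,2])[:,None]
def proj(K,E,P):
    P=np.atleast_2d(P); c=(P-E[:3,3])@E[:3,:3]; return (c/c[:,2:])@K.T[:,:2]
E
python3 - <<'E'
from h import *
im=cv2.imread("pics/top0.png"); K,E=pose("top")
g=im.max(2)
for nm,roi,th,z in (("charger",(120,215,215,340),90,.032),("cell",(345,245,395,300),75,.018)):
    x0,y0,x1,y1=roi; m=(g[y0:y1,x0:x1]<th).astype(np.uint8)
    m=cv2.morphologyEx(m,cv2.MORPH_CLOSE,np.ones((9,9)))
    c=max(cv2.findContours(m,0,2)[0],key=cv2.contourArea); b=cv2.minAreaRect(c); p=cv2.boxPoints(b)+[x0,y0]
    print(nm,b,cv2.contourArea(c)); print(np.round(p,1).tolist(),np.round(cast(K,E,p,z),4).tolist(),cast(K,E,p.mean(0),z))
c1=cv2.resize(im[215:340,120:215],None,fx=4.5,fy=4.5,interpolation=2); c2=cv2.resize(im[240:305,340:400],None,fx=5,fy=5,interpolation=2)
c2=np.clip(c2*1.8,0,255).astype(np.uint8)
o=np.zeros((600,800,3),np.uint8); o[:c1.shape[0],:c1.shape[1]]=c1; o[:c2.shape[0],450:450+c2.shape[1]]=c2; cv2.imwrite("pics/crop1.png",o)
E
```

```text
charger ((51.388980865478516, 64.73450469970703), (53.745887756347656, 97.08067321777344), 9.5829439163208) 4918.5
[[136.8, 323.1], [153.0, 227.4], [206.0, 236.3], [189.8, 332.1]] [[0.4179, 0.2902, 0.032], [0.6083, 0.2671, 0.032], [0.5899, 0.159, 0.032], [0.4007, 0.1857, 0.032]] [[0.50251275 0.22564685 0.032     ]]
cell ((22.73847198486328, 27.980926513671875), (36.762550354003906, 17.185096740722656), 85.42607879638672) 562.0
[[357.7, 255.3], [374.8, 254.0], [377.8, 290.6], [360.6, 292.0]] [[0.5529, -0.1495, 0.018], [0.5557, -0.1845, 0.018], [0.4817, -0.1876, 0.018], [0.479, -0.1531, 0.018]] [[ 0.51708719 -0.1686905   0.018     ]]
```

View pics/crop1.png

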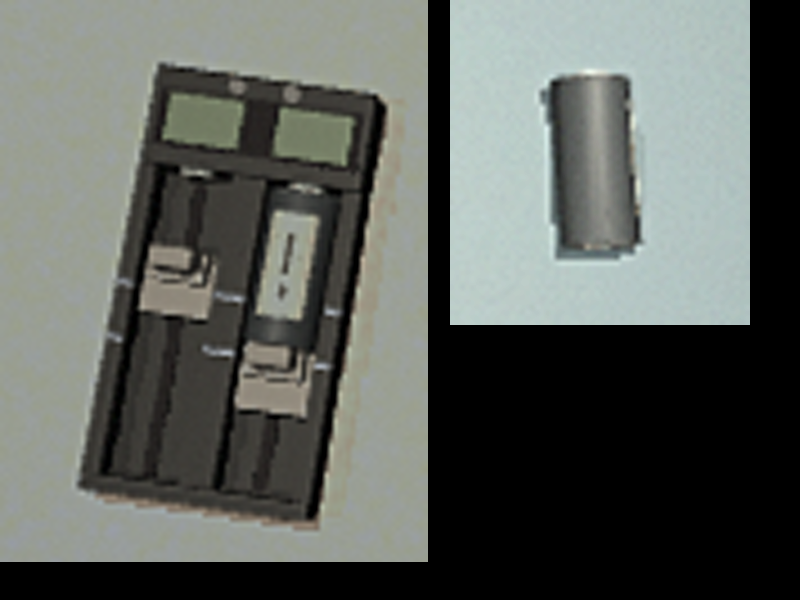

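The enlarged crop shows the charger about 10° off world x, with both white lines and the empty bay's tab near (175,262) in the crop. The cell has a bright sliver along its right edge, at about (632,140), so the label is on the −y side and the cell must roll towards +y. I'll move over to it and photograph the charger on the way.

Call:
step_arm(rows=[[0.04,-0.056,0,0,0,0.029],[0.08,-0.112,0,0,0,0.058],[0.12,-0.168,0,0,0,0.087],[0.16,-0.224,0,0,0,0.115],[0.2,-0.28,0,0,0,0.144]])

```text
clock: 0.52
tcp_pos: [0.3884, 0.4497, 0.2449]
orientation: [0.077, -3.14, 0.001]
contact_force: [1.5, 1.2, 0.4]
grip_width: 0.0853
gripper_force: 0.0
```

Call:
step_arm(rows=[[0.023,-0.063,0,0,0,0],[0.046,-0.126,0,0,0,0],[0.07,-0.19,0,0,0,0],[0.093,-0.253,0,0,0,0],[0.117,-0.316,0,0,0,0]])

```text
clock: 0.93
tcp_pos: [0.458, 0.2599, 0.2451]
orientation: [0.07, -3.14, 0.0]
contact_force: [-0.0, 0.5, 0.3]
grip_width: 0.0854
gripper_force: 0.0
```

```bash
python3 - <<'E'
from h import *
print(r.tips_ahead, r.get_obs()["tcp_pos"], np.round(r.get_obs()["joints"],2))
K,E=pose("wrist"); im=eyes.grab_frame("wrist"); cv2.imwrite("pics/w1.png",im[:,:,::-1]); np.savez("w1",K=K,E=E)
E
```

```text
0.014 [0.45795515 0.25988753 0.24509639] [-0.68  0.23  0.06  1.91 -0.02  1.    1.  ]
```

View pics/w1.png

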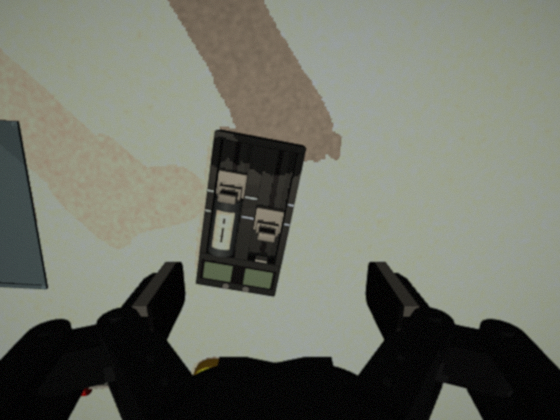

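The wrist view shows the charger's outline from about (217,128) to (275,295), with the head at the bottom. The empty bay's tab is near (268,225). Next is the cell.

Call:
step_arm(rows=[[0.01,-0.067,0,0,0,0],[0.02,-0.133,0,0,0,0],[0.03,-0.2,0,0,0,0],[0.04,-0.267,0,0,0,0],[0.05,-0.333,0,0,0,0]])

```text
clock: 1.4
tcp_pos: [0.4876, 0.0604, 0.2452]
orientation: [0.07, -3.141, -0.0]
contact_force: [0.8, -0.0, 0.8]
grip_width: 0.0853
gripper_force: 0.0
```

Call:
step_arm(rows=[[0.01,-0.067,0,0,0,0],[0.02,-0.133,0,0,0,0],[0.03,-0.2,0,0,0,0],[0.04,-0.267,0,0,0,0],[0.05,-0.333,0,0,0,0]])

```text
clock: 1.82
tcp_pos: [0.5177, -0.1393, 0.2452]
orientation: [0.07, -3.141, -0.0]
contact_force: [0.9, -0.0, 0.8]
grip_width: 0.0853
gripper_force: 0.0
```

Call:
step_arm(rows=[[0,-0.02,-0.055,0,0,0],[0,-0.04,-0.11,0,0,0],[0,-0.05,-0.17,0,0,0],[0,-0.05,-0.17,0,0,0]])

```text
clock: 2.15
tcp_pos: [0.5133, -0.1679, 0.1372]
orientation: [0.066, -3.13, -0.002]
contact_force: [-0.7, 0.4, -1.8]
grip_width: 0.0853
gripper_force: 0.0
```

```bash
cat > cellm.py <<'E'
from h import *
def look(tag):
    o=r.get_obs(); K,E=pose("wrist"); im=eyes.grab_frame("wrist")[:,:,::-1].copy(); cv2.imwrite(f"pics/{tag}.png",im); np.savez(tag,K=K,E=E)
    print(o["clock"],o["tcp_pos"]); return K,E,im
E
python3 - <<'E'
from cellm import *
K,E,im=look("w2")
p=proj(K,E,[[.517,-.169,.034]])[0]; print(p, E[:3,3])
print(np.round(im[int(p[1]),int(p[0])-60:int(p[0])+60:5].max(1)))
E
```

```text
2.15 [ 0.51327978 -0.16792051  0.13720973]
[273.24320247 218.406018  ] [ 0.4407369  -0.17114244  0.26581596]
[114 115 111 116 120 115 113 116 116  43  32  40  41  37  38  32 100 131
 131 130 131 131 130 126]
```

View pics/w2.png

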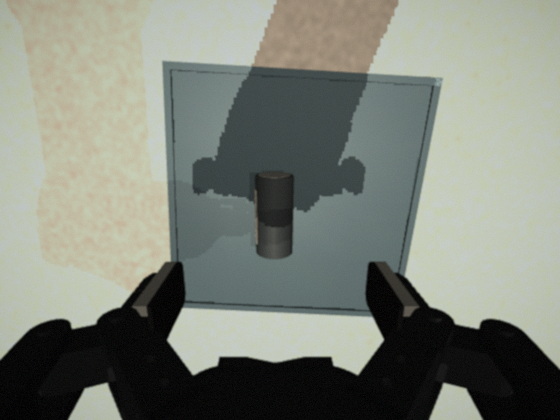

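The wrist view confirms the label at the cell's left edge, (255,215), which is −y. The cell's axis runs from (275,172) to (274,258), and the open jaws straddle it. I'll partly close the jaws and descend to cage the cell.

Call:
step_arm(rows=[[0.005,0,-0.04,0,0,0],[0.005,0,-0.08,0,0,0],[0.005,0,-0.11,0,0,0],[0.005,0,-0.12,0,0,0],[0.005,0,-0.12,0,0,0]], jaw=0.3, squeeze=20)

```text
clock: 2.62
tcp_pos: [0.5213, -0.1666, 0.0717]
orientation: [0.072, -3.14, -0.001]
contact_force: [0.0, -0.5, 0.5]
grip_width: 0.0596
gripper_force: 0.0
```

```bash
python3 - <<'E'
from cellm import *
o=r.get_obs(); print(o["clock"],o["tcp_pos"],o["orientation"],o["grip_width"],o["qvel"].round(3),r.tips_ahead)
E
```

```text
2.6167 [ 0.52125989 -0.16664626  0.07169462] [ 7.17714115e-02 -3.14032398e+00 -8.54804494e-04] 0.05956022336803374 [-0.001 -0.03   0.015 -0.018  0.007  0.019 -0.002] 0.014
```

Call:
step_arm(rows=[[0,0,-0.025,0,0,0],[0,0,-0.05,0,0,0],[0,0,-0.07,0,0,0],[0,0,-0.085,0,0,0],[0,0,-0.085,0,0,0]])

```text
clock: 3.03
tcp_pos: [0.5207, -0.1671, 0.0198]
orientation: [0.07, -3.14, -0.001]
contact_force: [-0.7, 0.0, 1.0]
grip_width: 0.0595
gripper_force: 0.0
```

```bash
python3 - <<'E'
from cellm import *
o=r.get_obs(); print(o["contact_force"],o["grip_width"])
K,E,im=look("w3")
cv2.imwrite("pics/w3c.png",cv2.resize(im[150:330,130:420],None,fx=2.5,fy=2.5))
E
```

```text
[-0.68193567  0.0090929   0.97476141] 0.05953109460144439
3.0333 [ 0.5206663  -0.16713899  0.01976343]
```

View pics/w3c.png

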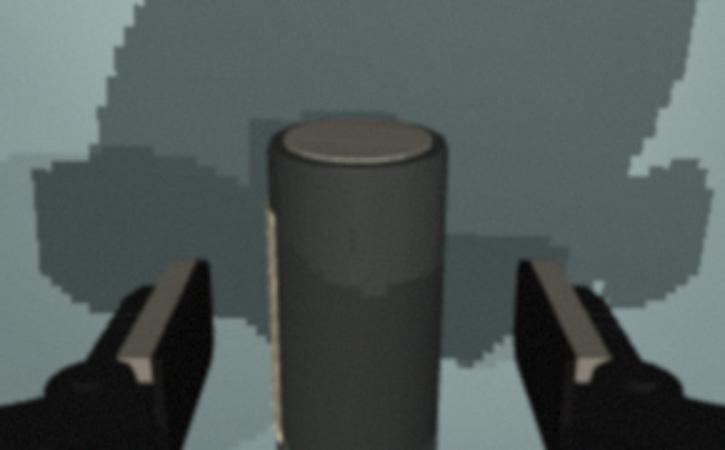

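The crop shows the cell centred between the two pads, with the label at its left edge near (272,320). Now I'll push it gently towards +y.

Call:
step_arm(rows=[[0,0.009,0,0,0,0],[-0.0007,0.018,0,0,0,0],[-0.001,0.024,0,0,0,0],[-0.0013,0.029,0,0,0,0],[-0.0015,0.034,0,0,0,0]])

```text
clock: 3.5
tcp_pos: [0.5202, -0.1465, 0.0207]
orientation: [-0.071, 3.14, 0.0]
contact_force: [-1.0, 0.0, 0.2]
grip_width: 0.0596
gripper_force: 0.0
```

Call:
step_arm(rows=[[0,0.004,0,0,0,0],[0,0.008,0,0,0,0],[-0.0005,0.012,0,0,0,0],[-0.001,0.015,0,0,0,0],[-0.001,0.015,0,0,0,0]])

```text
clock: 3.92
tcp_pos: [0.5193, -0.1376, 0.0202]
orientation: [0.071, -3.14, -0.0]
contact_force: [0.5, 0.1, -0.3]
grip_width: 0.0598
gripper_force: 0.0
```

```bash
python3 - <<'E'
from cellm import *
K,E,im=look("w4"); print(r.get_obs()["contact_force"])
cv2.imwrite("pics/w4c.png",cv2.resize(im[150:330,130:420],None,fx=2.5,fy=2.5))
E
```

```text
3.9167 [ 0.51928377 -0.13762298  0.02024019]
[-0.30783483  0.52382438 -0.06996393]
```

View pics/w4c.png

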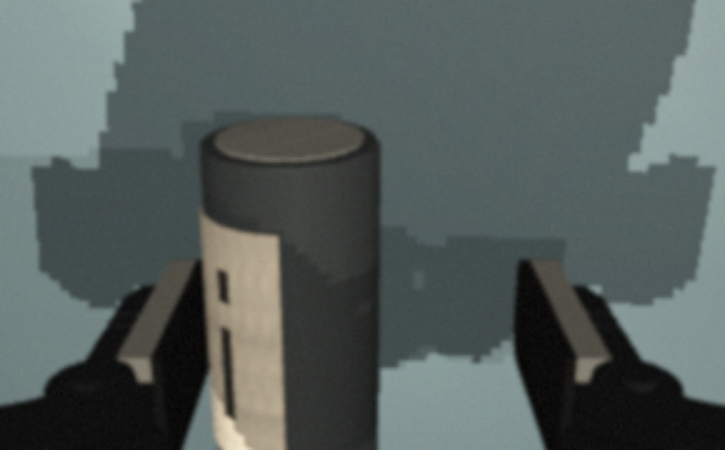

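The label has come round to the upper left, with its upper edge at crop (282,330). The cell is rolling cleanly, so I'll measure the angle by casting rays onto the cylinder.

```bash
cat >> cellm.py <<'E'
def ang(K,E,im,cy,cx=.517,yaw=np.radians(2.6),rad=.016,zc=.018,rows=None):
    """label edge angles from up (deg, + towards +y), and silhouette distances to the axis (mm)"""
    u=np.array([np.cos(yaw),np.sin(yaw),0]); n=np.array([-u[1],u[0],0]); C=np.array([cx,cy,zc])
    def q(px):
        d=np.linalg.inv(K)@[px[0],px[1],1]; d=E[:3,:3]@d; o=E[:3,3]-C
        a=np.array([o@n,o[2]]); b=np.array([d@n,d[2]]); A=b@b; B=a@b; D=B*B-A*(a@a-rad**2)
        dist=(a[0]*b[1]-a[1]*b[0])/np.sqrt(A)
        if D<0: return None,dist
        t=(-B-np.sqrt(D))/A; p=a+t*b; return np.degrees(np.arctan2(p[0],p[1])),dist
    out=[]
    for s in np.linspace(-.016,.012,8) if rows is None else rows:
        p=proj(K,E,[C+u*s+[0,0,rad]])[0]; y=int(round(p[1])); a=im[y].astype(int)
        x0,x1=int(p[0])-45,int(p[0])+45
        m=(a[x0:x1,2]-a[x0:x1,0]>8)&(a[x0:x1,2]>90); idx=np.where(m)[0]
        if len(idx)<4: out.append((s,y,None)); continue
        l,h=x0+idx.min(),x0+idx.max()+1
        cyan=a[:,0]-a[:,2]; # mat is bluish
        rr=np.where(cyan[h:h+60]>6)[0]; rs=h+rr[0] if len(rr) else None
        out.append((round(s,3),y,l,h,q((l-.5,y)),q((h-.5,y)),q((rs-.5,y))[1]*1e3 if rs else None))
    for o in out: print(o)
E
python3 - <<'E'
from cellm import *
im=cv2.imread("pics/w4.png"); d=np.load("w4.npz"); ang(d["K"],d["E"],im,-.1514)
E
```

```text
(np.float64(-0.016), 256, np.int64(211), np.int64(242), (np.float64(-64.10074681901007), np.float64(0.015586893876568949)), (np.float64(0.6389413441306261), np.float64(0.0017038255343643466)), np.float64(-16.693077831951253))
(np.float64(-0.012), 265, np.int64(212), np.int64(242), (np.float64(-61.5479823815832), np.float64(0.015404475557264704)), (np.float64(0.2024267134613482), np.float64(0.0018417455352268356)), np.float64(-16.725989683632555))
(np.float64(-0.008), 274, np.int64(213), np.int64(243), (np.float64(-59.32949307908452), np.float64(0.015218463862154936)), (np.float64(1.2288886486844979), np.float64(0.0015171980451818697)), np.float64(-16.759521153688244))
(np.float64(-0.004), 283, np.int64(213), np.int64(243), (np.float64(-62.53200116253057), np.float64(0.015478793128253242)), (np.float64(0.790143405151632), np.float64(0.0016560175652625068)), np.float64(-16.321678072678193))
(np.float64(0.0), 291, np.int64(214), np.int64(243), (np.float64(-59.80765525805704), np.float64(0.01526072074860846)), (np.float64(0.3927804267403215), np.float64(0.0017816205482867808)), np.float64(-16.348587448343164))
(np.float64(0.004), 299, np.int64(214), np.int64(244), (np.float64(-62.77599995109914), np.float64(0.015496443834882752)), (np.float64(1.4987932670203938), np.float64(0.0014317339972023157)), np.float64(-16.37595943870182))
(np.float64(0.008), 308, np.int64(215), np.int64(244), (np.float64(-60.31826899342102), np.float64(0.015304531469948061)), (np.float64(1.0509547817422311), np.float64(0.0015735130140659371)), np.float64(-16.407320891070988))
(np.float64(0.012), 316, np.int64(215), np.int64(244), (np.float64(-63.4703544766302), np.float64(0.015544985083889141)), (np.float64(0.6451715094092526), np.float64(0.0017018559855024983)), np.float64(-16.435716402960086))
```

The label's centre is about −37° from up, so about 10.5 mm of push remains. I'll go 10 mm and re-measure.

Call:
step_arm(rows=[[0,0.005,0,0,0,0],[-0.0005,0.01,0,0,0,0],[-0.0007,0.014,0,0,0,0],[-0.0008,0.0165,0,0,0,0],[-0.0008,0.0165,0,0,0,0]])

```text
clock: 4.38
tcp_pos: [0.5189, -0.1276, 0.0203]
orientation: [0.071, -3.141, -0.0]
contact_force: [0.6, 0.8, 0.3]
grip_width: 0.0597
gripper_force: 0.0
```

```bash
python3 - <<'E'
from cellm import *
K,E,im=look("w5"); ty=r.get_obs()["tcp_pos"][1]
ang(K,E,im,ty-.0138+.0003)
E
```

```text
4.3833 [ 0.51892079 -0.12760753  0.02027141]
(np.float64(-0.016), 257, np.int64(217), np.int64(266), (np.float64(-42.3235519358371), np.float64(0.01294738995006377)), (np.float64(37.7078049640008), np.float64(-0.009358730592578596)), np.float64(-16.733695307234967))
(np.float64(-0.012), 266, np.int64(218), np.int64(266), (np.float64(-41.154014336962014), np.float64(0.012737204028152822)), (np.float64(37.56942577914868), np.float64(-0.009323887965211683)), np.float64(-16.76786323118162))
(np.float64(-0.008), 275, np.int64(218), np.int64(266), (np.float64(-42.4735895520131), np.float64(0.012973866861027495)), (np.float64(37.428733229635334), np.float64(-0.009288386527922127)), np.float64(-16.334510893823218))
(np.float64(-0.004), 283, np.int64(219), np.int64(266), (np.float64(-41.13312263118855), np.float64(0.012733388423035561)), (np.float64(37.301682262152625), np.float64(-0.00925626139285476)), np.float64(-16.362062217999767))
(np.float64(0.0), 292, np.int64(219), np.int64(266), (np.float64(-42.47615669732297), np.float64(0.01297431891349277)), (np.float64(37.15645326354169), np.float64(-0.009219463505251364)), np.float64(-16.393619777580753))
(np.float64(0.004), 300, np.int64(220), np.int64(266), (np.float64(-41.111476700867904), np.float64(0.012729432817177465)), (np.float64(37.0252690659234), np.float64(-0.009186154427980802)), np.float64(-16.422184227408245))
(np.float64(0.008), 308, np.int64(220), np.int64(266), (np.float64(-42.32304616493799), np.float64(0.012947300509418402)), (np.float64(36.89206724420537), np.float64(-0.009152265440851523)), np.float64(-16.45124487774201))
(np.float64(0.012), 316, np.int64(221), np.int64(266), (np.float64(-40.93908304820378), np.float64(0.01269784763809665)), (np.float64(36.7567992457548), np.float64(-0.009117781273619957)), np.float64(-15.991369530009882))
```

The label's centre is at about −2.5°, so I'll nudge 0.7 mm more, back the pad off and re-measure.

Call:
step_arm(rows=[[0,0.0006,0,0,0,0],[0,0.0012,0,0,0,0],[0,0.0012,0,0,0,0]])

```text
clock: 4.68
tcp_pos: [0.5189, -0.1276, 0.0203]
orientation: [0.07, -3.141, 0.0]
contact_force: [-0.3, 0.3, 0.8]
grip_width: 0.0596
gripper_force: 0.0
```

Call:
step_arm(rows=[[0,-0.006,0,0,0,0],[0.0005,-0.014,0,0,0,0],[0.001,-0.022,0,0,0,0],[0.001,-0.022,0,0,0,0],[0.001,-0.022,0,0,0,0]])

```text
clock: 5.1
tcp_pos: [0.5195, -0.1415, 0.0203]
orientation: [-0.068, 3.141, -0.0]
contact_force: [-0.1, 0.0, -0.7]
grip_width: 0.0597
gripper_force: 0.0
```

```bash
python3 - <<'E'
from cellm import *
K,E,im=look("w6")
ang(K,E,im,-.1276+.0007-.0138+.0003,rows=[-.012,-.004,.004,.012])
cv2.imwrite("pics/w6c.png",cv2.resize(im[150:330,130:420],None,fx=2.5,fy=2.5))
E
```

```text
5.1 [ 0.5194879  -0.14147561  0.0203359 ]
(-0.012, 266, np.int64(250), np.int64(299), (np.float64(-48.69396545007002), np.float64(0.012940089177129539)), (np.float64(32.93340099044246), np.float64(-0.009777793845898409)), np.float64(-15.729726377595776))
(-0.004, 284, np.int64(251), np.int64(299), (np.float64(-47.3692880131071), np.float64(0.012701149720392088)), (np.float64(33.76122778290005), np.float64(-0.009979174926448536)), np.float64(-15.578060624353695))
(0.004, 300, np.int64(251), np.int64(298), (np.float64(-48.492632788520396), np.float64(0.012904330223944608)), (np.float64(32.56387278303739), np.float64(-0.009687002031779399)), np.float64(-14.914064046597137))
(0.012, 317, np.int64(252), np.int64(298), (np.float64(-47.05299182258376), np.float64(0.012642825388020864)), (np.float64(33.36211958190544), np.float64(-0.009882435337241225)), np.float64(-15.20413921503541))
```

View pics/w6c.png

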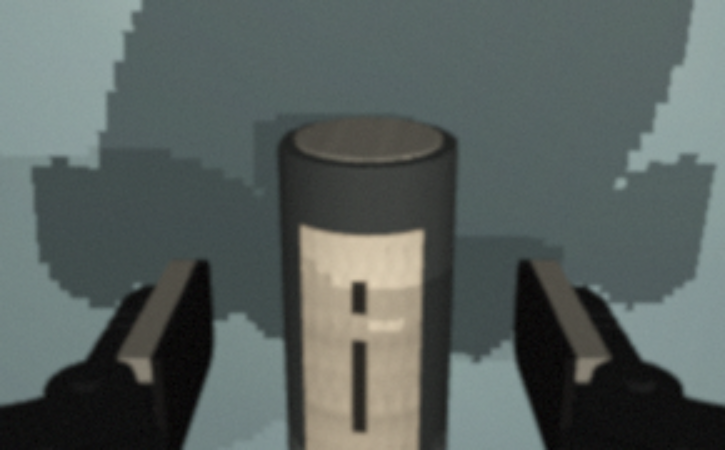

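The label is nearly up, at crop x 302–421 on a body spanning 286–447, and still a few degrees short towards −y. I'll fit the axis from both silhouettes.

```bash
cat > fit.py <<'E'
from cellm import *
from scipy.optimize import least_squares
def fit(K,E,im,cx=.517,rad=.016,zc=.018,guess=-.142):
    """axis (y0,yaw) from silhouettes; label centre angle from both edges"""
    b,rd=im[:,:,0].astype(int),im[:,:,2].astype(int); S=[];L=[]
    for s in np.linspace(-.02,.008,12):
        p=proj(K,E,[[cx+s,guess,zc+rad]])[0]; y=int(round(p[1])); c=int(p[0])
        mat=(b[y]-rd[y]>8)&(b[y]>50)
        l=c-np.argmax(mat[c::-1])+.5; h=c+np.argmax(mat[c:])-.5
        lab=np.where((rd[y]-b[y]>8)&(rd[y]>90)&(abs(np.arange(560)-c)<40))[0]
        S.append((l,h,y)); L.append((lab.min()-.5,lab.max()+.5,y))
    ray=lambda x,y: E[:3,:3]@(np.linalg.inv(K)@[x,y,1])
    def dist(P,x,y,side):
        u=np.array([np.cos(P[1]),np.sin(P[1]),0]); d=ray(x,y); n=np.cross(d,u); n/=np.linalg.norm(n)
        return (E[:3,3]-[cx,P[0],zc])@n
    def res(P): return [1e3*(abs(dist(P,x,y,0))-rad) for l,h,y in S for x in (l,h)]
    f=least_squares(res,[guess,.045],loss="soft_l1"); P=f.x
    u=np.array([np.cos(P[1]),np.sin(P[1]),0]); n=np.array([-u[1],u[0],0]); A=[]
    for l,h,y in L:
        t=[]
        for x in (l,h):
            o=E[:3,3]-[cx,P[0],zc]; d=ray(x,y); a=np.array([o@n,o[2]]); v=np.array([d@n,d[2]])
            q=np.roots([v@v,2*a@v,a@a-rad**2]).real.min(); w=a+q*v; t.append(np.degrees(np.arctan2(w[0],w[1])))
        A.append(t)
    A=np.array(A); print("axis y",P[0],"yaw",np.degrees(P[1]),"res",np.round(np.reshape(f.fun,(-1,2)).mean(0),2),np.abs(f.fun).max(),"edges",np.median(A,0),"centre",np.median(A.mean(1)))
if __name__=="__main__":
    for t in ("w5","w6"):
        d=np.load(t+".npz"); fit(d["K"],d["E"],cv2.imread(f"pics/{t}.png"))
E
python3 fit.py
```

```text
axis y -0.1443394320340842 yaw 20.699652862687625 res [4.73 1.44] 16.985125954479543 edges [-17.46552265  52.34463107] centre 17.43955420985622
axis y -0.14080987873769474 yaw 2.5557370811393274 res [-0.14 -0.15] 0.6177743302965312 edges [-45.39435927  34.92270919] centre -4.715414896002306
```

The two-silhouette fit gives the label's centre at −4.7°, or about 1.3 mm of roll left. I'll go back and push to a measured TCP y of about −0.126.

Call:
step_arm(rows=[[0,0.008,0,0,0,0],[0,0.015,0,0,0,0],[-0.0005,0.02,0,0,0,0],[-0.001,0.0235,0,0,0,0],[-0.001,0.0235,0,0,0,0]])

```text
clock: 5.57
tcp_pos: [0.5189, -0.1255, 0.0203]
orientation: [0.072, -3.141, -0.001]
contact_force: [0.1, 0.2, -0.4]
grip_width: 0.0597
gripper_force: 0.0
```

```bash
python3 -c "
from bench import r
print(r.get_obs()['tcp_pos'],r.get_obs()['qvel'].round(3))"
```

```text
[ 0.51889969 -0.12550697  0.02025888] [ 0.009  0.001  0.007 -0.003  0.002  0.001  0.006]
```

Call:
step_arm(rows=[[0,-0.004,0,0,0,0],[0.0005,-0.012,0,0,0,0],[0.001,-0.022,0,0,0,0],[0.001,-0.022,0,0,0,0],[0.001,-0.022,0,0,0,0]])

```text
clock: 5.98
tcp_pos: [0.5194, -0.1409, 0.0203]
orientation: [-0.067, 3.141, -0.001]
contact_force: [-0.7, 0.4, -0.1]
grip_width: 0.0599
gripper_force: 0.0
```

```bash
python3 - <<'E'
from fit import *
for t in ("w7","w7b"):
    K,E,im=look(t); fit(K,E,im)
E
```

```text
5.9833 [ 0.5194063  -0.14088942  0.02032969]
axis y -0.13770616203517708 yaw 2.6416443265236063 res [-0.11 -0.11] 0.5413127795776702 edges [-36.69213037  44.12675175] centre 3.7027913808325366
6.0333 [ 0.51945229 -0.14035393  0.02030928]
axis y -0.13773638369421973 yaw 2.7713351422695167 res [-0.09 -0.09] 0.6284575704122563 edges [-36.25912935  44.35694885] centre 4.002722880598309
```

The label's centre is at +4°, because the cell coasted a little. I'll correct slowly with the other pad, about 1 mm back.

Call:
step_arm(rows=[[0,-0.006,0,0,0,0],[0,-0.012,0,0,0,0],[0,-0.016,0,0,0,0],[0,-0.018,0,0,0,0],[0,-0.019,0,0,0,0]])

```text
clock: 6.5
tcp_pos: [0.5195, -0.1517, 0.0203]
orientation: [0.069, -3.141, 0.0]
contact_force: [0.2, -0.4, -0.3]
grip_width: 0.0599
gripper_force: 0.0
```

Call:
step_arm(rows=[[0,-0.0006,0,0,0,0],[0,-0.0012,0,0,0,0],[0,-0.0018,0,0,0,0],[0,-0.0024,0,0,0,0],[0,-0.0024,0,0,0,0]])

```text
clock: 6.92
tcp_pos: [0.5195, -0.1527, 0.0203]
orientation: [-0.07, 3.141, -0.0]
contact_force: [-0.2, 0.7, 0.3]
grip_width: 0.0599
gripper_force: 0.0
```

Call:
step_arm(rows=[[0,0.003,0,0,0,0],[0,0.01,0,0,0,0],[0,0.02,0,0,0,0],[0,0.02,0,0,0,0],[0,0.02,0,0,0,0]])

```text
clock: 7.33
tcp_pos: [0.5196, -0.1398, 0.0203]
orientation: [0.072, -3.141, -0.001]
contact_force: [-0.0, -0.4, -0.0]
grip_width: 0.06
gripper_force: 0.0
```

```bash
python3 - <<'E'
from fit import *
for t in ("w8","w8b"):
    K,E,im=look(t); fit(K,E,im)
E
```

```text
7.3333 [ 0.51958509 -0.13976868  0.02026486]
axis y -0.1387180638262959 yaw 2.429522863136073 res [-0.04 -0.04] 0.5765470241776878 edges [-39.94126469  41.02255716] centre 0.44936108948682296
7.3833 [ 0.51957917 -0.14024209  0.02030462]
axis y -0.13872561035119202 yaw 2.313989260780109 res [-0.08 -0.07] 0.6121428494669651 edges [-40.18290399  40.87496414] centre 0.15521540997267103
```

The label's centre is within 0.5° of straight up. I'll lift clear and work out the charger's pose from the earlier wrist picture meanwhile.

Call:
step_arm(rows=[[0,0,0.03,0,0,0],[0,0,0.08,0,0,0],[0,0,0.14,0,0,0],[0,0,0.2,0,0,0],[0,0,0.24,0,0,0]])

```text
clock: 7.85
tcp_pos: [0.5203, -0.1414, 0.1674]
orientation: [-0.069, 3.138, -0.001]
contact_force: [1.7, -0.3, 0.5]
grip_width: 0.0598
gripper_force: 0.0
```

Call:
step_arm(rows=[[0,0.043,0,0,0,-0.037],[0,0.087,0,0,0,-0.074],[0,0.13,0,0,0,-0.111],[0,0.173,0,0,0,-0.148],[0,0.217,0,0,0,-0.185]])

```text
clock: 8.27
tcp_pos: [0.5193, -0.0097, 0.1645]
orientation: [0.843, 3.026, 0.0]
contact_force: [-0.4, 0.5, -0.0]
grip_width: 0.0598
gripper_force: 0.0
```

Call:
step_arm(rows=[[0,0.043,0,0,0,-0.037],[0,0.087,0,0,0,-0.074],[0,0.13,0,0,0,-0.111],[0,0.173,0,0,0,-0.148],[0,0.217,0,0,0,-0.185]])

```text
clock: 8.68
tcp_pos: [0.5194, 0.1206, 0.1644]
orientation: [1.674, 2.658, 0.0]
contact_force: [0.5, 0.1, -0.2]
grip_width: 0.0599
gripper_force: 0.0
```

Call:
step_arm(rows=[[0,0.043,0,0,0,-0.037],[0,0.087,0,0,0,-0.074],[0,0.13,0,0,0,-0.111],[0,0.173,0,0,0,-0.148],[0,0.217,0,0,0,-0.185]])

```text
clock: 9.1
tcp_pos: [0.5194, 0.2509, 0.1644]
orientation: [2.366, 2.067, 0.0]
contact_force: [0.5, 1.2, -0.2]
grip_width: 0.0599
gripper_force: 0.0
```

Call:
step_arm(rows=[[0,0,0,0,0,0],[0,0,0,0,0,0],[0,0,0,0,0,0]])

```text
clock: 9.35
tcp_pos: [0.5195, 0.2492, 0.1642]
orientation: [2.358, 2.075, -0.001]
contact_force: [-0.7, -0.2, 0.2]
grip_width: 0.0598
gripper_force: 0.0
```

```bash
python3 - <<'E'
from cellm import *
K,E,im=look("w9"); print(r.get_obs()["joints"].round(2))
cv2.imwrite("pics/w9c.png",cv2.resize(im,None,fx=1.4,fy=1.4)[:588,:784])
E
```

```text
9.35 [0.51948717 0.24919131 0.16420121]
[-1.03  0.47  0.63  1.91 -0.35  0.88 -0.35]
```

View pics/w9c.png

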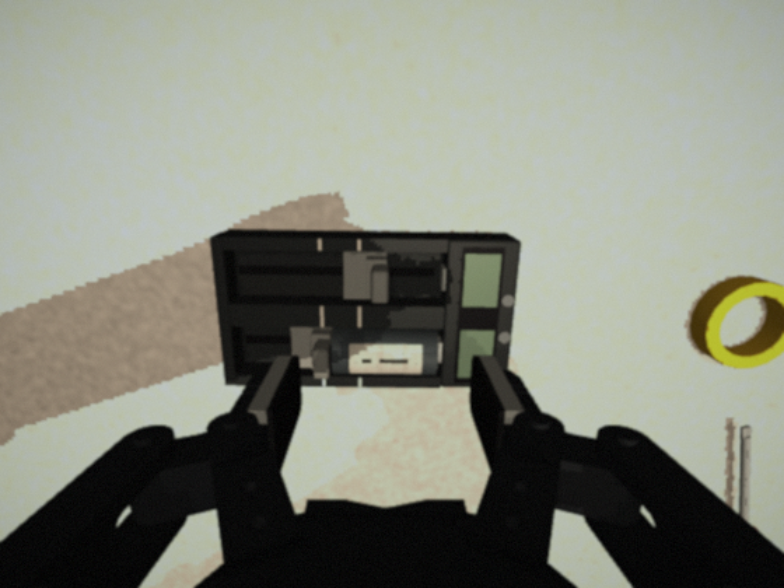

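The view (1.4× scale) shows the charger with its head on the right. The line farther from the head has marks at (320,244) and (322,315), and the nearer line at (360,244) and (360,315). The empty bay's tab is at about (380,285). I'll cast these to world coordinates.

```bash
python3 - <<'E'
from cellm import *
im=cv2.imread("pics/w9.png"); d=np.load("w9.npz"); K,E=d["K"],d["E"]
s=1.4; x0,y0,x1,y1=[int(v/s) for v in (300,225,375,395)]
a=im[y0:y1,x0:x1].astype(int); m=((a.min(2)>95)).astype(np.uint8)
n,l,st,c=cv2.connectedComponentsWithStats(m)
for i in range(1,n):
    if st[i,4]>3: p=c[i]+[x0,y0]; print("white",st[i,2:],p.round(1),cast(K,E,p,.032)[0].round(4))
g=im.astype(int); m=((g[:,:,1]-g[:,:,2]>12)&(g[:,:,1]-g[:,:,0]>8)).astype(np.uint8); m[:,:310]=0; m[:,375:]=0; m[:165]=0;m[285:]=0
n,l,st,c=cv2.connectedComponentsWithStats(m)
for i in range(1,n):
    if st[i,4]>80: print("disp",st[i],c[i].round(1),cast(K,E,c[i],.032)[0].round(4))
# dark outline: top edges (z .032)
dk=(g.max(2)<75).astype(np.uint8)
for X in range(170,350,20): 
    col=np.where(dk[150:200,X])[0]; print("top edge",X,150+col.min(),cast(K,E,(X,149.5+col.min()),.032)[0].round(4),cast(K,E,(X,149.5+col.min()),.0)[0].round(4))
crop=im[165:285,205:305]; cv2.imwrite("pics/w9d.png",np.clip(cv2.resize(crop,None,fx=5,fy=5,interpolation=2)*1.6,0,255).astype(np.uint8))
# predicted tab in top-camera-based pose
c0=np.array([.5025,.2256]);t=np.radians(-7.5);ux=np.array([np.cos(t),np.sin(t)]);uy=np.array([-ux[1],ux[0]])
for nm,X,Y,Z in(("tabtop+x",14,25,51),("tabtop-x",4,25,51),("line far in",-28,0,32),("line near in",-4,0,32)): print(nm,proj(K,E,[np.r_[c0+ux*X/1e3+uy*Y/1e3,Z/1e3]]))
E
```

```text
white [ 53   5 220] [240.8 161.6] [0.4958 0.288  0.032 ]
white [ 3  8 18] [227.9 174.6] [0.4832 0.2785 0.032 ]
white [ 3  8 18] [256.1 174.3] [0.507  0.2757 0.032 ]
white [ 2 13 26] [229.5 226. ] [0.4767 0.2324 0.032 ]
white [ 2 13 26] [256.5 226. ] [0.5006 0.2294 0.032 ]
white [ 18  21 326] [258.1 256.6] [0.4978 0.1996 0.032 ]
white [ 8  7 50] [218.6 258.4] [0.4614 0.2023 0.032 ]
white [ 52  15 365] [239.8 277.3] [0.4777 0.1805 0.032 ]
disp [331 182  27  37 557] [344.1 200.8] [0.5796 0.2429 0.032 ]
disp [330 237  22  16 160] [344.6 243.1] [0.5777 0.203  0.032 ]
top edge 170 164 [0.4365 0.2939 0.032 ] [0.4251 0.2903 0.    ]
top edge 190 164 [0.4532 0.2918 0.032 ] [0.4438 0.2879 0.    ]
top edge 210 165 [0.4697 0.2888 0.032 ] [0.4624 0.2846 0.    ]
top edge 230 165 [0.4864 0.2867 0.032 ] [0.4811 0.2823 0.    ]
top edge 250 165 [0.503  0.2846 0.032 ] [0.4999 0.2799 0.    ]
top edge 270 166 [0.5196 0.2816 0.032 ] [0.5185 0.2766 0.    ]
top edge 290 166 [0.5363 0.2795 0.032 ] [0.5372 0.2742 0.    ]
top edge 310 166 [0.553  0.2774 0.032 ] [0.556  0.2718 0.    ]
top edge 330 166 [0.5697 0.2753 0.032 ] [0.5748 0.2694 0.    ]
tabtop+x [[274.96859301 209.4312486 ]]
tabtop-x [[262.68464633 209.37476671]]
line far in [[227.94870062 229.56981862]]
line near in [[254.73585711 229.68952606]]
```

View pics/w9d.png

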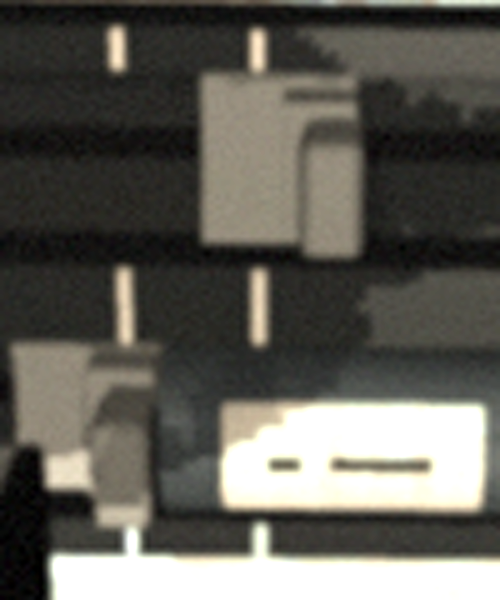

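The crop shows the tab's top face at crop x 303–360, y 145–255, and clear line marks. The line casts give a charger yaw of −7.95° and an origin near (0.5045, 0.2286).

```bash
python3 - <<'E'
from cellm import *
d=np.load("w9.npz"); K,E=d["K"],d["E"]
t=np.radians(-7.95); ux=np.array([np.cos(t),np.sin(t)]); uy=np.array([-ux[1],ux[0]]); o=np.array([.5045,.2286])
for p in ((265.6,205),(277,205),(271,194),(271,216)):
    q=cast(K,E,p,.051)[0][:2]-o; print(p,round(q@ux,4),round(q@uy,4))
ob=r.get_obs(); q=ob["tcp_pos"][:2]-o; print("tcp",q@ux,q@uy,ob["tcp_pos"],"tab",o+.009*ux+.025*uy)
Rm=R.from_rotvec(ob["orientation"]).as_matrix(); print(Rm.round(4), np.degrees(np.arctan2(Rm[1,1],Rm[0,1])))
E
```

```text
(265.6, 205) 0.0046 0.0255
(277, 205) 0.0138 0.0256
(271, 194) 0.0089 0.0348
(271, 216) 0.0091 0.0162
tcp 0.012200113078607926 0.021859507734552 [0.51960622 0.24856204 0.16429197] tab [0.51687122 0.25211495]
[[ 1.284e-01  9.917e-01 -1.000e-04]
 [ 9.917e-01 -1.284e-01 -6.000e-04]
 [-6.000e-04 -0.000e+00 -1.000e+00]] -7.378065423212839
```

The tab is confirmed at charger (9, 25) mm, which is rest. I'll align, descend with the jaws along the charger's x, then close gently.

Call:
step_arm(rows=[[-0.0045,0.006,-0.03,0,0,-0.003],[-0.0045,0.006,-0.07,0,0,-0.003],[-0.0045,0.006,-0.1,0,0,-0.003],[-0.0045,0.006,-0.115,0,0,-0.003],[-0.0045,0.006,-0.115,0,0,-0.003]])

```text
clock: 9.82
tcp_pos: [0.5159, 0.2516, 0.0937]
orientation: [-2.37, -2.061, 0.006]
contact_force: [-0.5, 0.6, 0.3]
grip_width: 0.0599
gripper_force: 0.0
```

Call:
step_arm(rows=[[0,0,0,0,0,0],[0,0,0,0,0,0],[0,0,0,0,0,0]])

```text
clock: 10.07
tcp_pos: [0.5177, 0.2536, 0.0965]
orientation: [2.369, 2.063, 0.003]
contact_force: [-0.1, 0.0, 0.2]
grip_width: 0.0599
gripper_force: 0.0
```

```bash
cat > ch.py <<'E'
from h import *
t=np.radians(-7.95); ux=np.array([np.cos(t),np.sin(t)]); uy=np.array([-ux[1],ux[0]]); o=np.array([.5045,.2286])
ob=r.get_obs(); q=ob["tcp_pos"][:2]-o; f=ob["contact_force"]
print(ob["clock"],"tcp in charger mm",(q@ux*1e3).round(2),(q@uy*1e3).round(2),"z",ob["tcp_pos"][2].round(4),"F along x,y,z",f[:2]@ux,f[:2]@uy,f[2],"grip",ob["grip_width"],ob["gripper_force"])
Rm=R.from_rotvec(ob["orientation"]).as_matrix(); print("yaw",np.degrees(np.arctan2(Rm[1,1],Rm[0,1])), "tilt",np.degrees(np.arccos(-Rm[2,2])))
E
python3 ch.py
```

```text
10.0667 tcp in charger mm 9.63 26.58 z 0.0965 F along x,y,z -0.07917207631416712 0.026880443890768362 0.2186156788523166 grip 0.05991844958178265 0.0
yaw -7.90877342315531 tilt 0.12145131063370088
```

Call:
step_arm(rows=[[-0.0013,-0.002,-0.025,0,0,0],[-0.0013,-0.002,-0.05,0,0,0],[-0.0013,-0.002,-0.07,0,0,0],[-0.0013,-0.002,-0.079,0,0,0],[-0.0013,-0.002,-0.079,0,0,0]])

```text
clock: 10.48
tcp_pos: [0.5155, 0.2521, 0.0471]
orientation: [-2.369, -2.063, 0.002]
contact_force: [0.7, -0.5, 0.2]
grip_width: 0.0601
gripper_force: 0.0
```

Call:
step_arm(rows=[[0,0,0,0,0,0],[0,0,0,0,0,0],[0,0,0,0,0,0]])

```text
clock: 10.73
tcp_pos: [0.5166, 0.2525, 0.0487]
orientation: [2.369, 2.063, 0.002]
contact_force: [-0.4, 0.0, -0.0]
grip_width: 0.0595
gripper_force: 0.0
```

```bash
python3 ch.py
```

```text
10.7333 tcp in charger mm 8.67 25.38 z 0.0487 F along x,y,z -0.4479038043675982 -0.04022390168055708 -0.037708414723718914 grip 0.059537856507958335 0.0
yaw -7.889125880742762 tilt 0.07645492423386732
```

Well placed at (8.7, 25.4) mm. Closing on the tab.

Call:
step_arm(rows=[[0,0,0,0,0,0],[0,0,0,0,0,0],[0,0,0,0,0,0],[0,0,0,0,0,0],[0,0,0,0,0,0]], jaw=1, squeeze=40)

```text
clock: 11.15
tcp_pos: [0.5165, 0.2523, 0.0482]
orientation: [2.369, 2.063, 0.002]
contact_force: [1.5, 0.4, 1.0]
grip_width: 0.0087
gripper_force: 42.2
```

Call:
step_arm(rows=[[0,0,0,0,0,0],[0,0,0,0,0,0],[0,0,0,0,0,0],[0,0,0,0,0,0],[0,0,0,0,0,0]])

```text
clock: 11.57
tcp_pos: [0.5165, 0.2524, 0.0482]
orientation: [2.369, 2.063, 0.001]
contact_force: [2.4, -1.0, 4.1]
grip_width: 0.0088
gripper_force: 42.4
```

```bash
python3 ch.py
```

```text
11.5667 tcp in charger mm 8.61 25.2 z 0.0482 F along x,y,z 2.521780548970702 -0.6409817012104874 4.114502326809515 grip 0.008802188397901032 42.41788923740387
yaw -7.897660675432457 tilt 0.0545183148134277
```

Gripped, with an opening of 8.8 mm. Now I'll pull 41.8 mm along the charger's −x.

Call:
step_arm(rows=[[-0.006,0.0008,0,0,0,0],[-0.013,0.0018,0,0,0,0],[-0.021,0.0029,0,0,0,0],[-0.029,0.004,0,0,0,0],[-0.037,0.0051,0,0,0,0]])

```text
clock: 11.98
tcp_pos: [0.4946, 0.2554, 0.0482]
orientation: [2.368, 2.062, 0.003]
contact_force: [6.0, 0.4, 0.4]
grip_width: 0.0091
gripper_force: 41.9
```

Call:
step_arm(rows=[[-0.008,0.0011,0,0,0,0],[-0.016,0.0022,0,0,0,0],[-0.024,0.0033,0,0,0,0],[-0.029,0.004,0,0,0,0],[-0.032,0.0045,0,0,0,0]])

```text
clock: 12.4
tcp_pos: [0.4757, 0.2581, 0.0482]
orientation: [2.368, 2.062, 0.004]
contact_force: [7.9, -0.4, -1.6]
grip_width: 0.0091
gripper_force: 41.7
```

Call:
step_arm(rows=[[0,0,0,0,0,0],[0,0,0,0,0,0],[0,0,0,0,0,0],[0,0,0,0,0,0]])

```text
clock: 12.73
tcp_pos: [0.4759, 0.2581, 0.0482]
orientation: [2.368, 2.062, 0.004]
contact_force: [6.9, -0.6, -1.5]
grip_width: 0.0093
gripper_force: 41.8
```

```bash
python3 ch.py; python3 - <<'E'
from cellm import *
K,E,im=look("w10"); top=eyes.grab_frame("top")[:,:,::-1]; cv2.imwrite("pics/top10.png",top)
a=np.clip(cv2.resize(im[120:240,180:330],None,fx=4,fy=4,interpolation=2)*1.5,0,255).astype(np.uint8)
b=cv2.resize(top[240:305,340:400],None,fx=3,fy=3,interpolation=2)
o=np.zeros((600,790,3),np.uint8); o[:480,:600]=a; o[:195,605:785]=b; cv2.imwrite("pics/w10c.png",o)
E
```

```text
12.7333 tcp in charger mm -32.4 25.26 z 0.0482 F along x,y,z 6.900530022268796 0.3772143282031804 -1.482472666912199 grip 0.009310877274588982 41.79887294769287
yaw -7.909712476775209 tilt 0.18914087389083953
12.7333 [0.47590724 0.25809331 0.04817905]
```

View pics/w10c.png

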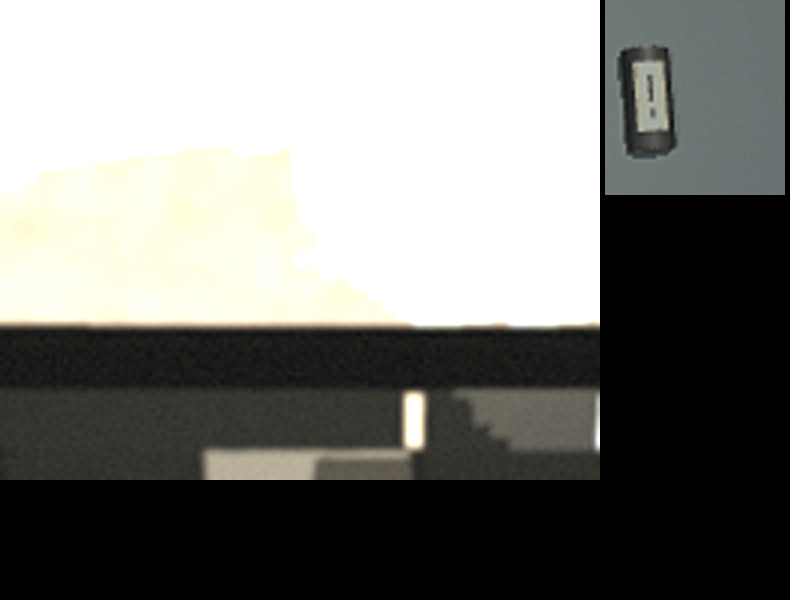

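The slide's face edge, at crop x≈413, is on the middle of the farther line (403–425), within about 0.3 mm. The grip is firm and the top crop shows the cell lying label up, so I'm handing in while holding.

```bash
python3 ch.py; python3 -c "
from bench import r
print(r.hand_in())"
```

```text
12.8333 tcp in charger mm -32.4 25.22 z 0.0482 F along x,y,z 7.465774654717572 1.2031719576759188 -0.17129595446549728 grip 0.008886648881983488 41.799582839012146
yaw -7.909879009425136 tilt 0.1851046338106835
the job is handed in; nothing more can be done
None
```

The cell lies label up on the mat (measured within about 0.5° of straight up), and the arm is holding the empty bay's slide open at the farther white line; the job was handed in at 12.8 s, with no verdict returned.

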